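# Hang the lens carrier in the drying stand

## Task

Pick up the steel lens carrier by its upright grip tab, rest its hanging bar lightly on the lead-in lips of the drying stand's two side-opening hooks, then slide it sideways under the overhangs up to the backs of the hooks and let it down into both throats. Feel your way: nobody has noted how high the hooks are clamped today, and the stand must never be loaded with more than 20 N. Leave the carrier hanging upright and still, and leave the things round about where they are.

Things in the scene. Friction and masses are not known exactly. Their poses are not given: they have to be found in the camera images.
- lens_carrier: Loose steel carrier with three upright lenses, 0.2 to 0.4 kg, 164 (x) x 40 (y) x 130 (z) mm. Origin: centre of its underside, z up; same after a half turn about z. Floor 104 x 40 mm, lens tops at z = 54, 4 mm cheeks at x = +-49 up to the hanging bar. Centre of mass far below the bar: it hangs upright.
- bar_mid (a point): Middle of the carrier's round hanging bar, on its axis, 100 mm above the underside. The bar lies along x, 8 mm in diameter, from -82 to +82 mm (its last 4 mm are caps of 11 mm diameter). Axes as the carrier's.
- grip_tab (a point): Point to grip in the carrier's black upright tab, 18 mm above the bar's axis. The tab is 26 (x) x 14 (y) mm and spans from 6 mm below to 30 mm above the bar's axis: pinch it across y from above. Axes as the carrier's.
- drying_stand: Fixed stand on a drip tray 180 (x) x 130 (y) mm with a 12 mm rim; origin on its underside, z up. Two alike 8 mm thick steel hook plates at x = -65 and +65 mm open toward +y. Their common carriage (crossbar at y = -39 to -29, 10 mm or more below the throat floors) is clamped on two columns (at y = -34, tops at z = 175); it holds firm under 20 N.
- brown_carton: Plain brown carton, 62 x 61 x 94 mm, loose, standing on the table; origin at the centre of its underside. Leave it alone.
- lens_ring: Single lens in a dark ring with a tab, 58 x 50 x 8 mm, lying loose behind the work; origin at the centre of its underside. Leave it alone.
- screwdriver: Screwdriver, 25 x 197 x 22 mm, lying loose behind the work; origin at the centre of its underside. Leave it alone.
- hook_backs (a point): Point of the stand midway between the hooks (x = 0), on the plane of their upright back faces (y = 0), z = 125 mm: the throat floors' LOWEST possible height. They are clamped 0 to 35 mm above this point, differently each time, both hooks equal; this point does not follow the setting, so find it by touch. Axes as the stand's.
- lip_line (a point): Point of the stand midway between the hooks, 38 mm out (+y) from the backs, at the LOWEST height of the lead-in lips' tops; they lie 0 to 35 mm above it. Hook profile from the back (y = 0) outward: throat to y = 12; tip and flat lip from 12 to 54, its top 18 mm above the throat floor; overhang out to y = 24, underside 14 mm above the lip, top 22 mm above the lip.

How it is judged:
By the outcome, as a careful person would: the job done as asked, in the order asked, and still so for the second after the job is handed in, with the robot touching nothing.
It also fails if it takes over 51 s, if anything falls off the work surface, if the arm or the gripper's body presses on something with over 40 N, if the wrist force passes 120 N, or if a joint passes its speed limit or range.

## Robot

A 6-joint arm with a two-finger parallel gripper is mounted at the origin on a cart in front of the work surface, level with it; the furniture and walls round the work are solid. World frame = base frame: x ahead of the robot, y to its left, z up, the work surface at z = 0. Lengths are in m, angles in rad, forces in N, time in s.
With the tool pointing down it reaches from about 0.425 to 0.925 m from the base axis. Payload 12.5 kg.
Tool frame: the origin (TCP) lies at the very end of the fingers, on their centre line; the grasp point (between the pads) lies 19 mm behind it (robot.pinch_z is the distance from the TCP to the grasp point, in m); z points along the fingers, y is the line along which they close (so a half turn about z gives the same grasp; the last joint's range is limited). The gripper opens to 85 mm and grips with 20 to 120 N. Pads are 22 mm wide; open, the fingers measure 114 mm over their backs; the gripper's body (76 mm by 85 mm) begins 54 mm behind the grasp point. The pads swing forward as they close: fully open they stand 13 mm farther back than shut.
Start: joints at [1.141, 0.491, 1.559, -0, 1.092, -0.106], TCP at [0.199, 0.593, 0.231] pointing down, gripper open.
Joint ranges: [-3.1, 3.1], [-0.84, 2.19], [0.05, 2.79], [-1.13, 4.28], [0.06, 2.93], [-2.69, 2.69]. Speed limits (rad/s): [2.22, 2.22, 2.79, 3.14, 3.14, 3.14].

## Interface

Orientations are given as a unit quaternion [x, y, z, w].
In Python, from plant import robot gives the robot as it stands. The module is installed in compiled form; this text tells all that it offers.
- The arm moves only by the shell command python3 -m handwheel 'ROWS'. ROWS is text: rows parted by semicolons, each of 7 numbers parted by spaces: the shift along the world's x, y, z in mm, then the turn, a rotation vector about the world's x, y, z in rad, then the finger opening in mm, from 0 to 85.4. In form: dx dy dz wx wy wz gripper; .... A call has 1 to 12 rows; each row is the pose to reach, as a shift and turn from the pose commanded when the call began; what a row does not reach only later rows make up. A row lasts 1/10 s, in which the tool goes at most 50 mm and 8.59 degrees, less where a joint would pass 70% of its speed; a pose out of reach is approached as far as the arm can. A call with a gripper value outside its range is refused whole. The fingers move at their own pace and stop on an object; the grip force is fixed at half the most. Time passes only in rows, so rows that repeat a pose let the fingers close. It gives the time, the measured TCP pose, the force, the opening and the grip force at its end, in the units of the state.
- robot.observe(): the state, without advancing time (a new reading comes with each control period).
- robot.snapshot(name): name is "side" or "top" or "wrist"; returns a dict with "frame" (420x560x3 uint8, red, green, blue), "mtx" (3x3 intrinsics, pixels), "rvec" (rotation vector, rad) and "tvec" (3), from world to camera coordinates, as OpenCV has them; the wrist camera has in their place "T_tool_cam" (4x4, takes a point from camera to tool coordinates, whose origin is the TCP and whose axes are the flange's). Camera axes: x right, y down, z forward; pixel columns grow to the right and rows downward; lengths in m; the calibration is good to about 2 mm. A picture is of the moment at which its call begins: read the wrist's pose just before it. There is no depth.
- robot.hand_in(): hands the job in; it is judged then, once.
The state is a dict: "clock": time; "q": joint angles; "qd": joint speeds; "joint_efforts": joint torques, N m; "tool_pos": TCP position; "orientation": TCP orientation; "contact_force": force on the tool from outside, world axes, zero at the start; "torque": the same for the moment, N m; "grip_width": finger opening in m; "gripper_force": force on a finger pad.
Only numpy, scipy, OpenCV 4.12 (cv2) and the standard library are available. Lean on these libraries where they do the work, as an engineer would, in place of code of your own. Each camera call takes 0.05 s, during which the arm holds its last target. There are 200 camera calls.

## Working session

There is one attempt and no reset: what is moved stays moved. The work goes in short steps, Python scripts to look and compute and a shell command to move; the robot and the scene stay as the last step left them, time stands still between calls to the robot, and variables do not carry over. Pictures are saved under pics/ and viewed, at most 10 in all, crops included, and the job is handed in when it is done.

```bash
mkdir -p pics
cat > h.py <<'E'
import numpy as np,cv2
from plant import robot
from scipy.spatial.transform import Rotation as R
def snap(n,f):
    s=robot.observe();d=robot.snapshot(n);cv2.imwrite('pics/'+f,d['frame'][:,:,::-1])
    if 'rvec' in d:
        Rm=cv2.Rodrigues(np.array(d['rvec'],float))[0];t=np.array(d['tvec'],float).ravel()
        Rw=Rm.T;o=-Rm.T@t
    else:
        T=np.array(d['T_tool_cam']);Rt=R.from_quat(s['orientation']).as_matrix()
        Rw=Rt@T[:3,:3];o=Rt@T[:3,3]+np.array(s['tool_pos'])
    np.savez('pics/'+f[:-4]+'.npz',R=Rw,o=o,K=d['mtx'],img=d['frame']);return d
def ray(f,uv):
    d=np.load('pics/'+f+'.npz');v=d['R']@np.linalg.inv(d['K'])@np.array([uv[0],uv[1],1.]);return d['o'],v/np.linalg.norm(v)
def plane(f,uv,z):
    o,v=ray(f,uv);return o+v*(z-o[2])/v[2]
def proj(f,P):
    d=np.load('pics/'+f+'.npz');p=d['K']@(d['R'].T@(np.array(P)-d['o']));return p[:2]/p[2]
def tri(a,b):
    A=0;B=0
    for f,uv in (a,b):
        o,v=ray(f,uv);M=np.eye(3)-np.outer(v,v);A=A+M;B=B+M@o
    p=np.linalg.solve(A,B);return p
E
python3 -c "
from h import *
snap('side','side.png');snap('top','top.png')
for f in('side','top'):print(np.load('pics/%s.npz'%f)['o'])
print(robot.observe())"
```

```text
[0.54614669 0.8484043  0.70647629]
[ 0.49501636 -0.02539562  1.06897104]
{'clock': 0.1, 'q': array([ 1.14138894e+00,  4.91498867e-01,  1.55939905e+00, -5.69516207e-07,
        1.09169492e+00, -1.05613819e-01]), 'qd': array([-2.84555618e-05, -3.19613892e-03, -5.92586589e-04,  7.85808463e-04,
        2.87864116e-04, -1.49374895e-04]), 'joint_efforts': array([ 2.84931295e-03, -6.19446158e+01, -2.62031382e+01, -2.76527277e-05,
        2.93498735e-03, -4.59157491e-06]), 'tool_pos': array([0.19875545, 0.5923417 , 0.2307828 ]), 'orientation': array([ 1.61190324e-01,  9.86923214e-01, -4.82367034e-04, -1.31945160e-04]), 'contact_force': array([0.21004098, 0.17475831, 0.14863844]), 'torque': array([ 0.00109786,  0.01081446, -0.02003076]), 'gripper_force': 0.0, 'grip_width': 0.08556000913167759}
```

View pics/side.png

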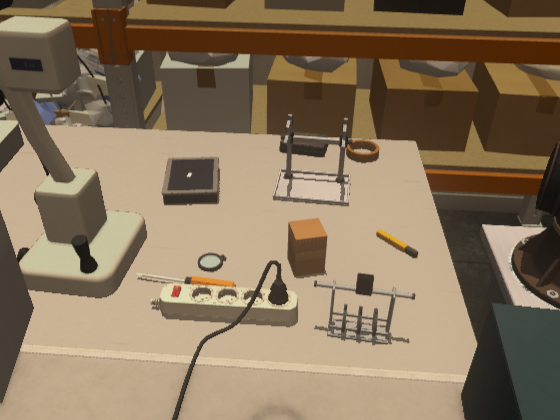

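View pics/top.png

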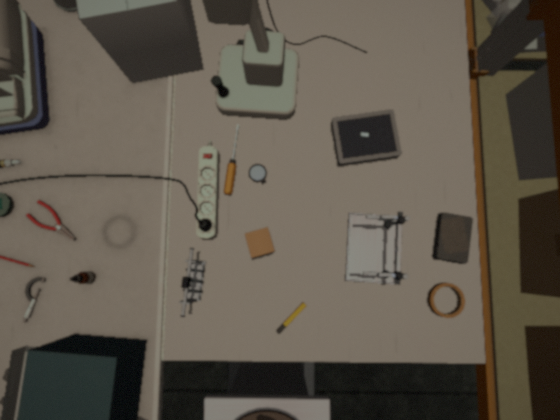

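```bash
python3 -c "
from h import *
t=cv2.imread('pics/top.png');s=cv2.imread('pics/side.png')
b=lambda i,g=1.8:cv2.convertScaleAbs(i,alpha=g)
up=lambda i:cv2.resize(i,(400,300),interpolation=cv2.INTER_CUBIC)
c=np.vstack([np.hstack([up(b(t[240:330,150:270])),up(b(t[203:293,325:445]))]),np.hstack([up(s[262:352,305:425]),up(s[112:202,260:380])])])
cv2.imwrite('pics/crop.png',c)
for f,uv in (('top',(280,210)),('top',(280,110)),('top',(180,210)),('side',(280,210))):print(uv,plane(f,uv,0))
"
```

```text
(280, 210) [ 0.63027384 -0.02993183  0.        ]
(280, 110) [ 0.91118583 -0.02796957  0.        ]
(180, 210) [0.62819882 0.23989154 0.        ]
(280, 210) [ 0.60470297 -0.17274386  0.        ]
```

View pics/crop.png

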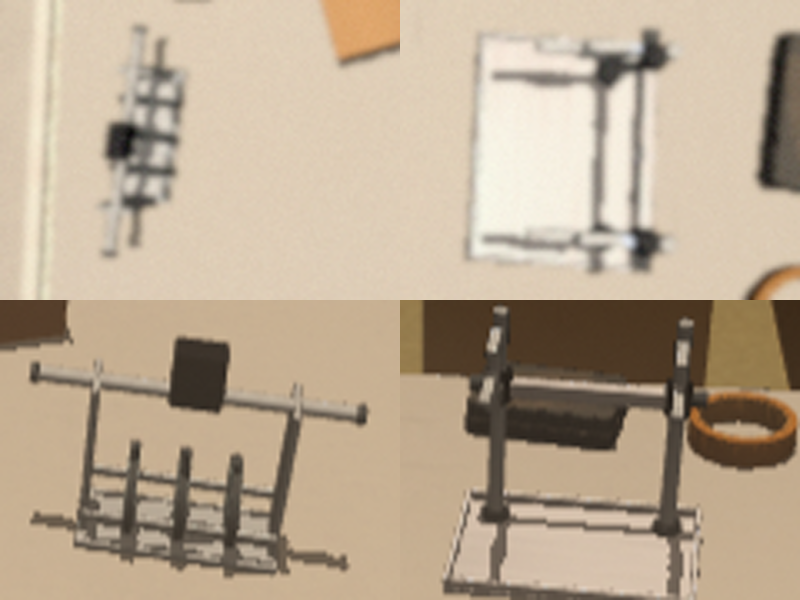

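```bash
python3 -c "
from h import *
np.set_printoptions(precision=4,suppress=True)
a=[plane('top',p,.1) for p in((191.7,248.4),(183,315.6))];b=[plane('side',p,.1) for p in((315.5,283.3),(413.6,296.2))]
for v in(a,b):
  d=v[0]-v[1];print(v,np.linalg.norm(d),np.degrees(np.arctan2(d[1],d[0])),(v[0]+v[1])/2)
print('tab',plane('top',(186.3,282),.13),plane('side',(364.7,284.5),.115))
for f,ps in(('top',((349,213.5),(346,280.4),(400.6,283.4),(402.5,216))),('side',((274.1,197.5),(346.1,199.9),(350,175.6),(281.6,169.9)))):
  q=np.array([plane(f,p,.012) for p in ps]);print(f,q,q.mean(0),np.linalg.norm(np.diff(q,axis=0),axis=1),[np.degrees(np.arctan2(*(x[1::-1]))) for x in np.diff(q,axis=0)])
"
```

```text
[array([0.5225, 0.1831, 0.1   ]), array([0.3643, 0.198 , 0.1   ])] 0.1589079248781497 -5.381193646520953 [0.4434 0.1905 0.1   ]
[array([0.5227, 0.1811, 0.1   ]), array([0.3633, 0.198 , 0.1   ])] 0.1603261263514493 -6.033767981772884 [0.443  0.1896 0.1   ]
tab [0.4442 0.1863 0.13  ] [0.4435 0.1935 0.115 ]
top [[ 0.6208 -0.2134  0.012 ]
 [ 0.4454 -0.2029  0.012 ]
 [ 0.439  -0.3445  0.012 ]
 [ 0.6152 -0.3553  0.012 ]] [ 0.5301 -0.279   0.012 ] [0.1757 0.1418 0.1766] [np.float64(176.56296608896406), np.float64(-92.61399268292907), np.float64(-3.491563919594147)]
side [[ 0.6212 -0.2061  0.012 ]
 [ 0.4513 -0.2114  0.012 ]
 [ 0.4378 -0.3242  0.012 ]
 [ 0.612  -0.3365  0.012 ]] [ 0.5306 -0.2695  0.012 ] [0.1699 0.1137 0.1746] [np.float64(-178.22139597921006), np.float64(-96.85016307496836), np.float64(-4.025647532546849)]
```

```bash
python3 -m handwheel '49 -80 0 0 0 0.045 85;98 -160 0 0 0 0.09 85;147 -240 0 0 0 0.135 85;196 -320 0 0 0 0.18 85;225 -370 0 0 0 0.225 85;240 -395 0 0 0 0.225 85;244 -402 0 0 0 0.225 85;244 -402 0 0 0 0.225 85;244 -402 0 0 0 0.225 85;244 -402 0 0 0 0.225 85;244 -402 0 0 0 0.225 85;244 -402 0 0 0 0.225 85'
python3 -c "
from h import *
snap('wrist','w1.png');s=robot.observe();M=R.from_quat(s['orientation']).as_matrix();print(s['clock'],s['tool_pos'],M[:,1],M[:,2]);d=np.load('pics/w1.npz');print(d['o'],d['R'])
for P in ([.4432,.19,.13],[.523,.182,.1],[.3635,.198,.1]):print(proj('w1',P))"
```

```text
clock: 1.3
tool_pos: [0.4427, 0.1905, 0.2311]
orientation: [0.05, 0.999, 0.0, -0.0]
contact_force: [0.3, 0.5, -0.2]
grip_width: 0.0851
gripper_force: 0.0
1.35 [0.44239694 0.19100518 0.2311849 ] [9.86161785e-02 9.95125542e-01 7.69530118e-05] [-4.96268921e-04  1.26509813e-04 -9.99999869e-01]
[0.3597071  0.19971346 0.37400775] [[ 9.89936923e-02  9.41565859e-01  3.21953386e-01]
 [ 9.95088058e-01 -9.36938066e-02 -3.19566494e-02]
 [ 7.57482505e-05  3.23535477e-01 -9.46216038e-01]]
[275.69016478 210.38143124]
[275.91790405 274.27352538]
[275.78551976 111.21990976]
```

View pics/w1.png

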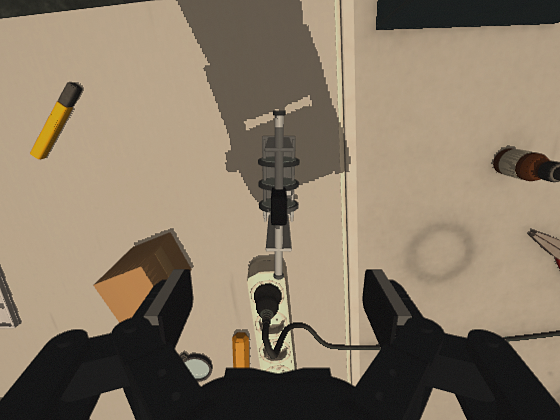

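```bash
python3 -m handwheel '0 2 -40 0 0 0 60;0 2 -80 0 0 0 40;0 2 -110 0 0 0 40;0 2 -126 0 0 0 40;0 2 -131 0 0 0 35;0 2 -131 0 0 0 20;0 2 -131 0 0 0 0;0 2 -131 0 0 0 0;0 2 -131 0 0 0 0;0 2 -131 0 0 0 0;0 2 -131 0 0 0 0;0 2 -131 0 0 0 0'
```

```text
clock: 2.55
tool_pos: [0.443, 0.1925, 0.1007]
orientation: [0.049, 0.999, 0.0, 0.0]
contact_force: [-1.3, 0.2, 5.7]
grip_width: 0.0131
gripper_force: 62.5
```

```bash
python3 -m handwheel '0 0 3 0 0 0 0;0 0 10 0 0 0 0;0 0 30 0 0 0 0;0 0 60 0 0 0 0;0 0 90 0 0 0 0;0 0 120 0 0 0 0;0 0 150 0 0 0 0;0 0 175 0 0 0 0;0 0 192 0 0 0 0;0 0 200 0 0 0 0;0 0 200 0 0 0 0'
python3 -m handwheel '5 -20 0 0 0 0 0;14 -55 0 0 0 0.005 0;23 -90 0 0 0 0.01 0;33 -130 0 0 0 0.015 0;43 -170 0 0 0 0.02 0;53 -210 0 0 0 0.025 0;63 -250 0 0 0 0.03 0;73 -290 0 0 0 0.035 0;83 -330 0 0 0 0.035 0;90 -355 0 0 0 0.035 0;92 -365 0 0 0 0.035 0;92 -365 0 0 0 0.035 0'
python3 -c "
from h import *
snap('wrist','w2.png');snap('side','side2.png');print(robot.observe()['contact_force'],robot.observe()['tool_pos'])
s=cv2.imread('pics/side2.png')[70:220,220:420];w=cv2.imread('pics/w2.png')
cv2.imwrite('pics/v2.png',np.hstack([cv2.resize(w,(420,315)),cv2.resize(s,(380,285)) .copy() if 0 else cv2.copyMakeBorder(cv2.resize(s,(380,285)),0,30,0,0,0)]))"
```

```text
clock: 3.65
tool_pos: [0.4429, 0.1925, 0.301]
orientation: [0.049, 0.999, 0.0, 0.001]
contact_force: [0.1, 0.4, -3.0]
grip_width: 0.013
gripper_force: 61.3
clock: 4.85
tool_pos: [0.5346, -0.1732, 0.2989]
orientation: [0.033, 0.999, 0.001, -0.001]
contact_force: [0.4, 0.7, -2.7]
grip_width: 0.0132
gripper_force: 61.2
[-0.3155525   0.2538739  -2.68141987] [ 0.5344327  -0.1715782   0.29966024]
```

View pics/w2.png

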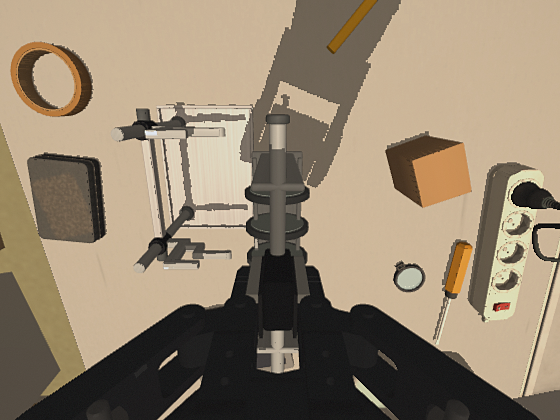

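View pics/v2.png

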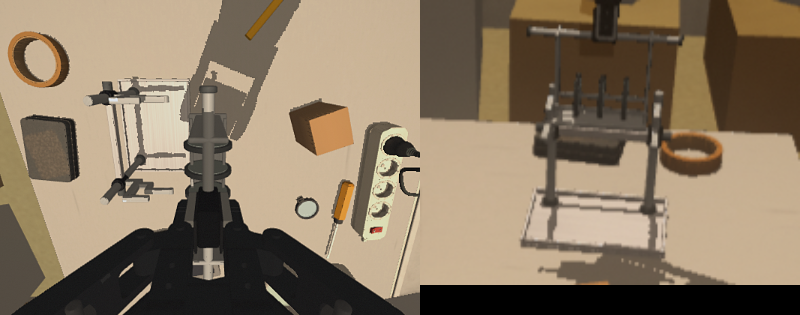

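```bash
python3 -c "
from h import *
w=cv2.imread('pics/w2.png')
cv2.imwrite('pics/z2.png',cv2.resize(w[90:290,100:270],(680,800))[:, :][0:800:1] if 0 else np.hstack([cv2.resize(w[95:215,100:270],(510*1,360)) if 0 else cv2.resize(w[100:170,105:240],(810,420),interpolation=cv2.INTER_CUBIC)[:, :400] if 0 else cv2.resize(w[100:240,105:265][:0+140],(400,350),interpolation=cv2.INTER_CUBIC),cv2.resize(w[190:290,125:240],(400,348),interpolation=cv2.INTER_CUBIC)[:348].copy() if 0 else cv2.resize(w[190:290,125:240],(400,350),interpolation=cv2.INTER_CUBIC)]))
"
```

```text
(no output)
```

View pics/z2.png

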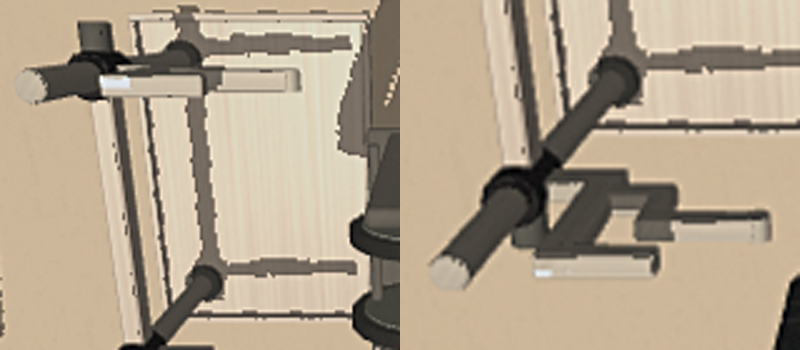

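```bash
python3 -c "
from h import *
from scipy.optimize import least_squares
np.set_printoptions(precision=4,suppress=True)
c=[((118.2,134.4),-65,-34,.175,0),((140,268),65,-34,.175,0),((224.6,132),-65,54,0,1),((230.8,255.1),65,54,0,1),((187,134),-65,24,.022,1),((199.2,265.4),65,24,.022,1)]
def P(p,X,Y,z,k):
  x,y,t,h=p;return [x+np.cos(t)*X/1e3-np.sin(t)*Y/1e3,y+np.sin(t)*X/1e3+np.cos(t)*Y/1e3,z+k*h]
f=lambda p,m=1:np.concatenate([(proj('w2',P(p,*a[1:]))-a[0]) for a in c if m or a[2]!=-34])
for m in(1,0):
  r=least_squares(lambda p:f(p,m),[.53,-.27,-.06,.16],x_scale=.01);print(r.x,r.fun)
x,y,t,h=r.x
for a in c:print(plane('w2',a[0],a[3]+a[4]*h))
"
```

```text
[ 0.5321 -0.2756 -0.0664  0.1476] [-0.5724 -0.0744 -0.4298  0.0651  0.5886 -0.004   0.8417  0.2906 -0.1035
 -0.0902 -0.186   0.0362]
[ 0.5323 -0.2761 -0.0666  0.1466] [ 0.2754  0.1394  0.518   0.0533 -0.3031  0.0484 -0.4299 -0.2556]
[ 0.4651 -0.3048  0.175 ]
[ 0.5947 -0.3134  0.175 ]
[ 0.4709 -0.2181  0.1466]
[ 0.6006 -0.2271  0.1466]
[ 0.469  -0.2476  0.1686]
[ 0.5991 -0.2561  0.1686]
```

```bash
python3 -m handwheel '0 -15 0 0 0 0 0;0 -40 0 0 0 0 0;0 -58 -10 0 0 0 0;0 -65 -40 0 0 0 0;0 -65 -70 0 0 0 0;0 -65 -95 0 0 0 0;0 -65 -115 0 0 0 0;0 -65 -125 0 0 0 0;0 -65 -128 0 0 0 0;0 -65 -128 0 0 0 0;0 -65 -128 0 0 0 0;0 -65 -128 0 0 0 0'; python3 -c "
from h import *
print([robot.observe()[k] for k in('contact_force','torque','tool_pos')])"
```

```text
clock: 6.15
tool_pos: [0.5351, -0.2376, 0.1732]
orientation: [0.032, 0.999, -0.0, 0.001]
contact_force: [-0.1, 0.2, -2.6]
grip_width: 0.013
gripper_force: 61.2
[array([-0.12790892,  0.21214478, -2.58496412]), array([ 1.91126472e-05, -3.81135676e-02,  2.07417622e-02]), array([ 0.53514597, -0.23758025,  0.17324376])]
```

```bash
python3 -m handwheel '0 0 -3 0 0 0 0;0 0 -6 0 0 0 0;0 0 -9 0 0 0 0;0 0 -12 0 0 0 0;0 0 -14 0 0 0 0;0 0 -15 0 0 0 0;0 0 -15 0 0 0 0'
python3 -m handwheel '0 0 -0.5 0 0 0 0;0 0 -1 0 0 0 0;0 0 -1.5 0 0 0 0;0 0 -2 0 0 0 0;0 0 -2 0 0 0 0'
```

```text
clock: 6.85
tool_pos: [0.5348, -0.2374, 0.1572]
orientation: [0.032, 0.999, 0.0, -0.0]
contact_force: [-1.0, 1.0, -2.4]
grip_width: 0.0133
gripper_force: 61.2
clock: 7.35
tool_pos: [0.5348, -0.2374, 0.1553]
orientation: [0.032, 0.999, 0.0, -0.0]
contact_force: [-0.0, 0.8, -2.5]
grip_width: 0.0128
gripper_force: 61.2
```

```bash
for i in 1; do python3 -m handwheel '0 0 -0.5 0 0 0 0;0 0 -1 0 0 0 0;0 0 -1 0 0 0 0'; done; python3 -m handwheel '0 0 -0.5 0 0 0 0;0 0 -0.5 0 0 0 0'; python3 -m handwheel '0 0 -0.5 0 0 0 0;0 0 -0.5 0 0 0 0'
```

```text
clock: 7.65
tool_pos: [0.5348, -0.2374, 0.1542]
orientation: [0.032, 0.999, 0.0, -0.0]
contact_force: [-0.3, -0.8, -2.9]
grip_width: 0.0131
gripper_force: 61.2
clock: 7.85
tool_pos: [0.5348, -0.2375, 0.1538]
orientation: [0.032, 0.999, 0.0, -0.0]
contact_force: [-1.4, -0.5, -3.6]
grip_width: 0.0128
gripper_force: 61.2
clock: 8.05
tool_pos: [0.5349, -0.2375, 0.1534]
orientation: [0.032, 0.999, 0.0, 0.0]
contact_force: [0.1, 0.1, -3.0]
grip_width: 0.0133
gripper_force: 61.4
```

```bash
python3 -m handwheel '0 0 -0.5 0 0 0 0;0 0 -0.5 0 0 0 0'; python3 -m handwheel '0 0 -0.5 0 0 0 0;0 0 -0.5 0 0 0 0'
```

```text
clock: 8.25
tool_pos: [0.5349, -0.2375, 0.1532]
orientation: [0.032, 0.999, -0.0, 0.0]
contact_force: [-1.7, 1.0, 2.8]
grip_width: 0.0135
gripper_force: 62.3
clock: 8.45
tool_pos: [0.5349, -0.2375, 0.1531]
orientation: [0.032, 0.999, -0.0, 0.0]
contact_force: [-3.5, 1.6, 8.4]
grip_width: 0.0126
gripper_force: 63.1
```

```bash
python3 -m handwheel '0 0 -0.5 0 0 0 0;0 0 -0.5 0 0 0 0'
```

```text
clock: 8.65
tool_pos: [0.535, -0.2375, 0.153]
orientation: [0.032, 0.999, -0.0, 0.001]
contact_force: [-3.2, 1.4, 11.7]
grip_width: 0.0129
gripper_force: 63.7
```

```bash
python3 -m handwheel '0 0 1.1 0 0 0 0;0 0 1.1 0 0 0 0'; python3 -c "
from h import *
print([robot.observe()[k] for k in('contact_force','torque','tool_pos')])"
```

```text
clock: 8.85
tool_pos: [0.5349, -0.2375, 0.1532]
orientation: [0.032, 0.999, -0.0, 0.0]
contact_force: [-1.9, 0.4, 5.2]
grip_width: 0.0129
gripper_force: 62.1
[array([-1.86052724,  0.4305826 ,  5.1868063 ]), array([ 0.12570169,  0.27934392, -0.01380982]), array([ 0.53493759, -0.23750546,  0.15318599])]
```

```bash
python3 -m handwheel '0 0 0.3 0 0.004 0 0;0 0 0.3 0 0.004 0 0;0 0 0.3 0 0.004 0 0'; python3 -c "
from h import *
print([robot.observe()[k] for k in('contact_force','torque','tool_pos')])"
```

```text
clock: 9.15
tool_pos: [0.5349, -0.2375, 0.1532]
orientation: [0.032, 0.999, -0.0, -0.002]
contact_force: [-1.3, 1.2, 3.0]
grip_width: 0.0131
gripper_force: 61.9
[array([-1.30495331,  1.17985365,  2.99769638]), array([0.00541507, 0.01125898, 0.06735051]), array([ 0.53489456, -0.23749785,  0.15322512])]
```

```bash
python3 -m handwheel '-0.1 -2 0 0 0 0 0;-0.3 -4.5 0 0 0 0 0;-0.5 -7 0 0 0 0 0;-0.7 -10 0 0 0 0 0;-0.9 -13 0 0 0 0 0;-1.1 -16 0 0 0 0 0;-1.3 -19 0 0 0 0 0;-1.5 -22 0 0 0 0 0;-1.6 -24 0 0 0 0 0;-1.6 -24 0 0 0 0 0'
```

```text
clock: 10.15
tool_pos: [0.5332, -0.262, 0.1532]
orientation: [0.032, 0.999, -0.0, -0.002]
contact_force: [-0.2, 0.6, 2.6]
grip_width: 0.0128
gripper_force: 62.0
```

```bash
python3 -m handwheel '-0.1 -1.5 0 0 0 0 0;-0.2 -3 0 0 0 0 0;-0.3 -4.5 0 0 0 0 0;-0.4 -6 0 0 0 0 0;-0.4 -6 0 0 0 0 0'; python3 -m handwheel '0 -0.5 0 0 0 0 0;0 -1 0 0 0 0 0;0 -1 0 0 0 0 0'
```

```text
clock: 10.65
tool_pos: [0.5325, -0.2679, 0.1528]
orientation: [0.032, 0.999, -0.0, -0.002]
contact_force: [0.0, -0.5, -3.2]
grip_width: 0.0132
gripper_force: 61.2
clock: 10.95
tool_pos: [0.5327, -0.2685, 0.1531]
orientation: [0.032, 0.999, 0.0, -0.002]
contact_force: [0.6, 0.4, -2.8]
grip_width: 0.0129
gripper_force: 61.2
```

```bash
python3 -m handwheel '0 -0.5 0 0 0 0 0;0 -1 0 0 0 0 0;0 -1 0 0 0 0 0'; python3 -m handwheel '0 -0.5 0 0 0 0 0;0 -0.8 0 0 0 0 0;0 -0.8 0 0 0 0 0'
```

```text
clock: 11.25
tool_pos: [0.5328, -0.2695, 0.1532]
orientation: [0.032, 0.999, -0.0, -0.002]
contact_force: [0.0, -0.2, -3.6]
grip_width: 0.0133
gripper_force: 61.2
clock: 11.55
tool_pos: [0.5328, -0.2703, 0.1532]
orientation: [0.032, 0.999, -0.0, -0.002]
contact_force: [0.4, -0.1, -3.0]
grip_width: 0.0131
gripper_force: 61.2
```

```bash
python3 -m handwheel '0 -0.5 0 0 0 0 0;0 -0.5 0 0 0 0 0'
```

```text
clock: 11.75
tool_pos: [0.5328, -0.2708, 0.1532]
orientation: [0.032, 0.999, -0.0, -0.002]
contact_force: [0.2, 0.3, -2.1]
grip_width: 0.0132
gripper_force: 61.2
```

```bash
python3 -m handwheel '0 -0.5 0 0 0 0 0;0 -0.5 0 0 0 0 0'; python3 -m handwheel '0 -0.5 0 0 0 0 0;0 -0.5 0 0 0 0 0'
```

```text
clock: 11.95
tool_pos: [0.5328, -0.2713, 0.1532]
orientation: [0.032, 0.999, -0.0, -0.002]
contact_force: [0.7, -0.2, -2.6]
grip_width: 0.013
gripper_force: 61.2
clock: 12.15
tool_pos: [0.5328, -0.2718, 0.1532]
orientation: [0.032, 0.999, -0.0, -0.002]
contact_force: [0.2, 0.2, -2.7]
grip_width: 0.0128
gripper_force: 61.2
```

```bash
python3 -m handwheel '0 -0.4 0 0 0 0 0;0 -0.4 0 0 0 0 0';python3 -c "
from h import *
print([robot.observe()[k] for k in('contact_force','torque','tool_pos')])"
```

```text
clock: 12.35
tool_pos: [0.5328, -0.2722, 0.1532]
orientation: [0.032, 0.999, -0.0, -0.002]
contact_force: [0.1, 0.1, -2.5]
grip_width: 0.013
gripper_force: 61.2
[array([ 0.1067628 ,  0.10222397, -2.53794706]), array([ 0.03537763,  0.03461825, -0.0460677 ]), array([ 0.53284736, -0.27220888,  0.15323615])]
```

```bash
python3 -m handwheel '0 -0.5 0 0 0 0 0;0 -0.5 0 0 0 0 0'; python3 -m handwheel '0 -0.5 0 0 0 0 0;0 -0.5 0 0 0 0 0'
```

```text
clock: 12.55
tool_pos: [0.5328, -0.2727, 0.1532]
orientation: [0.032, 0.999, -0.0, -0.002]
contact_force: [-0.6, -0.1, -2.3]
grip_width: 0.013
gripper_force: 61.2
clock: 12.75
tool_pos: [0.5329, -0.2732, 0.1532]
orientation: [0.032, 0.999, -0.0, -0.002]
contact_force: [-0.2, 0.3, -2.6]
grip_width: 0.0132
gripper_force: 61.2
```

```bash
python3 -m handwheel '0 -0.5 0 0 0 0 0;0 -0.5 0 0 0 0 0'; python3 -m handwheel '0 -0.4 0 0 0 0 0;0 -0.4 0 0 0 0 0'
```

```text
clock: 12.95
tool_pos: [0.5328, -0.2736, 0.1532]
orientation: [0.032, 0.999, 0.0, -0.002]
contact_force: [-0.1, 1.2, -1.9]
grip_width: 0.0128
gripper_force: 61.3
clock: 13.15
tool_pos: [0.5328, -0.2737, 0.1532]
orientation: [0.032, 0.999, 0.0, -0.002]
contact_force: [-0.3, 3.5, -2.4]
grip_width: 0.0131
gripper_force: 61.4
```

```bash
python3 -m handwheel '0 1.3 0 0 0 0 0;0 1.3 -2 0 0 0 0;0 1.3 -4 0 0 0 0;0 1.3 -6 0 0 0 0;0 1.3 -8 0 0 0 0;0 1.3 -10 0 0 0 0;0 1.3 -12 0 0 0 0;0 1.3 -14 0 0 0 0;0 1.3 -15 0 0 0 0;0 1.3 -15.5 0 0 0 0;0 1.3 -16 0 0 0 0;0 1.3 -16 0 0 0 0'
```

```text
clock: 14.35
tool_pos: [0.5328, -0.2728, 0.1372]
orientation: [0.032, 0.999, -0.0, -0.002]
contact_force: [-0.0, 0.7, -3.9]
grip_width: 0.0129
gripper_force: 61.3
```

```bash
python3 -m handwheel '0 0 -0.5 0 0 0 0;0 0 -1 0 0 0 0;0 0 -1 0 0 0 0'; python3 -m handwheel '0 0 -0.5 0 0 0 0;0 0 -0.5 0 0 0 0'
```

```text
clock: 14.65
tool_pos: [0.5328, -0.2727, 0.1362]
orientation: [0.032, 0.999, 0.0, -0.002]
contact_force: [-0.0, -0.5, -2.8]
grip_width: 0.0128
gripper_force: 61.3
clock: 14.85
tool_pos: [0.5328, -0.2728, 0.1357]
orientation: [0.032, 0.999, -0.0, -0.002]
contact_force: [-0.0, -0.2, -2.4]
grip_width: 0.0131
gripper_force: 61.3
```

```bash
python3 -m handwheel '0 0 -0.4 0 0 0 0;0 0 -0.4 0 0 0 0'; python3 -m handwheel '0 0 -0.4 0 0 0 0;0 0 -0.4 0 0 0 0'
```

```text
clock: 15.05
tool_pos: [0.5329, -0.2728, 0.1354]
orientation: [0.032, 0.999, -0.0, -0.002]
contact_force: [-0.9, 0.6, -0.8]
grip_width: 0.013
gripper_force: 61.4
clock: 15.25
tool_pos: [0.5329, -0.2728, 0.1352]
orientation: [0.032, 0.999, -0.0, -0.002]
contact_force: [-1.5, -0.7, 1.8]
grip_width: 0.0133
gripper_force: 62.1
```

```bash
python3 -m handwheel '0 0 0 0 0 0 14;0 0 0 0 0 0 16;0 0 0 0 0 0 18;0 0 0 0 0 0 20;0 0 0 0 0 0 23;0 0 0 0 0 0 26;0 0 0 0 0 0 30;0 0 0 0 0 0 30;0 0 0 0 0 0 30';python3 -c "
from h import *
print([robot.observe()[k] for k in('contact_force','torque','tool_pos')])"
```

```text
clock: 16.15
tool_pos: [0.5328, -0.2728, 0.1349]
orientation: [0.032, 0.999, -0.0, -0.002]
contact_force: [-0.8, -0.9, -0.1]
grip_width: 0.0296
gripper_force: 0.0
[array([-0.79810968, -0.88134935, -0.09124467]), array([0.02019695, 0.05298792, 0.05309183]), array([ 0.53282133, -0.27275741,  0.13491547])]
```

Free; retreat straight up and look.

```bash
python3 -m handwheel '0 0 3 0 0 0 30;0 0 10 0 0 0 30;0 0 22 0 0 0 30;0 0 40 0 0 0 30;0 0 65 0 0 0 30;0 0 95 0 0 0 30;0 0 125 0 0 0 30;0 0 150 0 0 0 30;0 0 165 0 0 0 30;0 0 170 0 0 0 30;0 0 170 0 0 0 30'
python3 -m handwheel '0 0 0 0 0 0 30;0 0 0 0 0 0 30;0 0 0 0 0 0 30;0 0 0 0 0 0 30;0 0 0 0 0 0 30;0 0 0 0 0 0 30;0 0 0 0 0 0 30;0 0 0 0 0 0 30;0 0 0 0 0 0 30;0 0 0 0 0 0 30'
python3 -c "
from h import *
snap('side','side3.png');snap('wrist','w3.png')
w=cv2.imread('pics/w3.png');s=cv2.imread('pics/side3.png')[80:220,250:390]
cv2.imwrite('pics/v3.png',np.hstack([cv2.resize(w,(400,300)),cv2.resize(s,(300,300),interpolation=cv2.INTER_CUBIC)]))"
```

```text
clock: 17.25
tool_pos: [0.5328, -0.2727, 0.3059]
orientation: [0.032, 0.999, -0.0, -0.001]
contact_force: [-0.4, 0.0, -0.4]
grip_width: 0.0301
gripper_force: 0.0
clock: 18.25
tool_pos: [0.5328, -0.2728, 0.305]
orientation: [0.032, 0.999, -0.0, -0.002]
contact_force: [-0.8, 0.5, 0.6]
grip_width: 0.0296
gripper_force: 0.0
```

View pics/v3.png

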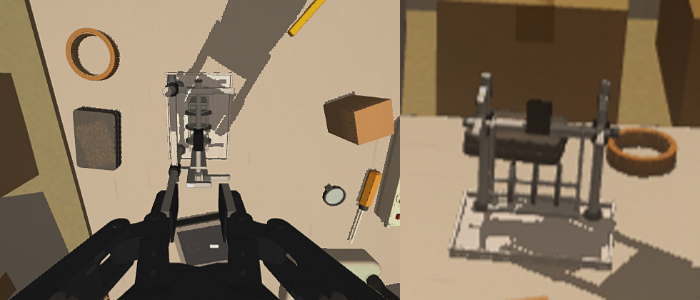

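The wrist half shows the carrier centred between the hooks. The side half shows the bar level in both throats (about (465–620,130)) with the tab upright. Next I check that it is still, then hand in.

```bash
python3 -m handwheel '0 0 0 0 0 0 30;0 0 0 0 0 0 30;0 0 0 0 0 0 30;0 0 0 0 0 0 30;0 0 0 0 0 0 30;0 0 0 0 0 0 30;0 0 0 0 0 0 30;0 0 0 0 0 0 30;0 0 0 0 0 0 30;0 0 0 0 0 0 30;0 0 0 0 0 0 30;0 0 0 0 0 0 30' >/dev/null
python3 -c "
from h import *
g=lambda i:i[100:200,270:370].astype(int)
a=np.load('pics/side3.npz')['img'];L=[a]+[robot.snapshot('side')['frame'] for _ in range(8)]
d=[(np.abs(g(L[i])-g(L[i+1])).max(2)>40).sum() for i in range(8)];print(d)
if max(d)<40: print(robot.hand_in())"
```

```text
[np.int64(0), np.int64(0), np.int64(0), np.int64(0), np.int64(0), np.int64(0), np.int64(0), np.int64(0)]
the job is handed in; nothing more can be done
None
```

The carrier is hanging upright and still in both hook throats, and the job is handed in at about 20 s; the highest stand load I read was about 14.5 N, and the things round about were left alone.

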